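# Empty the cullet trap pot and lock it down with its cam arms

### The job

Tip the hinged steel trap pot right over by its red bar so that all five chunks of glass drop into the blue tub, and swing it back upright, fully down onto its coupler. Then lock it by swinging the two brass cam arms down together, in turns, until both are fully home: never bring one all the way home while the other still stands above level, and leave both arms up while the pot is off its seat. Do not disturb the jars, the tin, the bottle and the tools lying about.

Things in the scene. Friction and masses are not known exactly. Their poses are not given: they have to be found in the camera images.
- stand: Fixed stand: foot plate 150 x 180 x 12 mm, on it a blue cone (radius 58 mm at the foot, 42 mm at 85 mm height) carrying the coupler ring (outer radius 46 mm, mouth up at 156 mm height). Origin on the table under the coupler's axis. x axis: through the two cam arms (near arm at -x, far at +x); the pot tips over towards +y, where the tub stands. Turned up to 0.5 rad about the vertical.
- pot (a joint): Hinge of the steel pot, rad: 0 = upright, fully down on the coupler; grows as it tips towards the stand's +y, to a stop at 2.5 (mouth down over the tub; chunks slide out by 2.2 to 2.5). Axis along the stand's x. Stiff: stays where left; takes 5 to 8 N at the bar. Pot 72 mm wide at the bottom (163 mm above the table), 96 mm at the rim (248 mm above the table), wall 4 mm.
- pot_hinge (a point): Point on the pot's hinge axis, 65 mm from the coupler's axis towards the stand's +y, 150 mm above the table; axes as the stand's.
- pot_bar (a point): Middle of the pot's red bar: level, round, 10 mm thick, 98 mm long along the stand's x, on two 8 mm rods at x = -45 and +45 mm. Pot upright: 92 mm from the coupler's axis at the stand's -y, 220 mm high, 43 mm clear to the pot wall, free outside. Moves with the pot on a 172 mm circle about the hinge axis; at 2.5 rad 168 mm beyond the hinge, 188 mm high. Pinch from above; turns in the grip.
- pot_mouth (a point): Centre of the pot's mouth, moves with the pot.
- cam_near (a joint): Cam arm on the stand's -x side, rad: 0 = fully home (stop; points down and 25 deg outward), 1.13 = level, straight outward, more = raised (starts 1.55 to 2.05; stop 2.2). Brass bar 90 mm long from its pin, 20 mm wide, 10 mm thick, small ring at the end. Swings in the stand's vertical x-z plane, stays where left, takes 0.22 N m (4 N at 55 mm from the pin).
- cam_far (a joint): The same arm on the stand's +x side, mirrored, with its own start.
- cam_near_pin (a point): Pin (pivot) of the near arm, 56 mm from the coupler's axis at the stand's -x, 140 mm above the table.
- cam_far_pin (a point): Pin of the far arm, 56 mm from the coupler's axis at the stand's +x, 140 mm above the table.
- cam_near_end (a point): Outer end of the near arm, on its middle line 90 mm from the pin.
- cam_far_end (a point): Outer end of the far arm, on its middle line 90 mm from the pin.
- tub_floor (a point): Centre of the inner floor of the blue open tub, fixed on the table on the stand's +y side, about 215 mm from the coupler's axis. Outside 170 x 180 x 50 mm (its x, y and height), wall and floor 4 mm.
- chunk0_mid (a point): Centre of a green glass chunk, about 23 mm wide and 19 mm thick, 20 g; starts in the pot.
- chunk1_mid (a point): Centre of an amber glass chunk, about 23 mm wide and 19 mm thick, 20 g; starts in the pot.
- chunk2_mid (a point): Centre of a blue glass chunk, about 23 mm wide and 19 mm thick, 20 g; starts in the pot.
- chunk3_mid (a point): Centre of a red glass chunk, about 23 mm wide and 19 mm thick, 20 g; starts in the pot.
- chunk4_mid (a point): Centre of a turquoise glass chunk, about 23 mm wide and 19 mm thick, 20 g; starts in the pot.
- jar_a: Loose closed frit jar with a blue lid, 58 mm wide, 88 mm high, standing near the stand; origin at the centre of its foot. Leave it where it is.
- jar_b: Loose closed frit jar with a green lid, 58 mm wide, 88 mm high, standing near the stand; origin at the centre of its foot. Leave it where it is.
- jar_c: Loose closed frit jar with an orange lid, 58 mm wide, 88 mm high, standing near the stand; origin at the centre of its foot. Leave it where it is.
- oil: Loose amber bottle, 60 mm wide, 150 mm high; origin at its foot. Leave it.
- tin: Loose paint tin, 74 mm wide, 90 mm high; origin at its foot. Leave it.
- brush: Loose brush, 180 mm long, lying on the table. Leave it.
- wrench: Loose wrench, 170 mm long, lying on the table. Leave it.
Not all that is in view belongs to the job. What is shaped like the stand but orange or turquoise is not meant.

How it is judged:
On the way, in this order (a step that is already met when the one before it is completed fails the run):
1. the pot is tipped over and all five chunks lie in the tub (x of chunk0_mid in the frame of tub_floor between -0.085 and 0.085 m and y of chunk0_mid in the frame of tub_floor between -0.09 and 0.09 m and z of each of chunk0_mid, chunk1_mid, chunk2_mid, chunk3_mid, chunk4_mid in the frame of tub_floor below 0.045 m and x of chunk1_mid in the frame of tub_floor between -0.085 and 0.085 m and y of chunk1_mid in the frame of tub_floor between -0.09 and 0.09 m and x of chunk2_mid in the frame of tub_floor between -0.085 and 0.085 m and y of chunk2_mid in the frame of tub_floor between -0.09 and 0.09 m and x of chunk3_mid in the frame of tub_floor between -0.085 and 0.085 m and y of chunk3_mid in the frame of tub_floor between -0.09 and 0.09 m and x of chunk4_mid in the frame of tub_floor between -0.085 and 0.085 m and y of chunk4_mid in the frame of tub_floor between -0.09 and 0.09 m and value of joint pot above 1.5 rad), for 0.2 s.
2. the pot is back upright, fully down on the coupler, both arms still up (value of joint pot below 0.05 rad and value of joint each of cam_near, cam_far above 0.9 rad), for 0.2 s.
3. both cam arms are fully home (value of joint pot below 0.05 rad and value of joint each of cam_near, cam_far below 0.1 rad), for 0.2 s.
At the end, for the whole second after the job is handed in: All five chunks lie inside the tub, the pot is upright within 0.05 rad of its seat, both cam arms are within 0.10 rad of their home stops, and pot and arms are at rest (all of step 3 and x of chunk0_mid in the frame of tub_floor between -0.085 and 0.085 m and y of chunk0_mid in the frame of tub_floor between -0.09 and 0.09 m and z of each of chunk0_mid, chunk1_mid, chunk2_mid, chunk3_mid, chunk4_mid in the frame of tub_floor below 0.045 m and x of chunk1_mid in the frame of tub_floor between -0.085 and 0.085 m and y of chunk1_mid in the frame of tub_floor between -0.09 and 0.09 m and x of chunk2_mid in the frame of tub_floor between -0.085 and 0.085 m and y of chunk2_mid in the frame of tub_floor between -0.09 and 0.09 m and x of chunk3_mid in the frame of tub_floor between -0.085 and 0.085 m and y of chunk3_mid in the frame of tub_floor between -0.09 and 0.09 m and x of chunk4_mid in the frame of tub_floor between -0.085 and 0.085 m and y of chunk4_mid in the frame of tub_floor between -0.09 and 0.09 m and velocity of joint pot between -0.05 and 0.05 rad/s and velocity of joint cam_near between -0.05 and 0.05 rad/s and velocity of joint cam_far between -0.05 and 0.05 rad/s); the robot touches nothing.
It fails at once if one cam arm was brought home (within 0.25 rad) while the other was still above level (over 1.3 rad) ((value of joint cam_near below 0.25 rad and value of joint cam_far above 1.3 rad) or (value of joint cam_far below 0.25 rad and value of joint cam_near above 1.3 rad)).
It fails at once if a cam arm was swung well below level (under 0.8 rad) while the pot was off its seat (over 0.2 rad) (value of joint pot above 0.2 rad and value of joint any of cam_near, cam_far below 0.8 rad).
It fails at once if a bystander was pushed more than 30 mm (distance of any of jar_a, jar_b, jar_c, oil, tin, brush, wrench from where it was at the start of the episode above 0.03 m).
It fails at once if a standing jar, the bottle or the tin was knocked over (angle between any of jar_a, jar_b, jar_c, oil, tin's own z axis and vertical above 0.5 rad).
It also fails if it takes over 72 s, if anything falls off the work surface, if the arm or the gripper's body presses on something with over 40 N, if the wrist force passes 120 N, or if a joint passes its speed limit or range.

### The arm

A 7-joint arm with a two-finger parallel gripper is mounted at the origin on the work surface. World frame = base frame: x ahead of the robot, y to its left, z up, the work surface at z = 0. Lengths are in m, angles in rad, forces in N, time in s.
With the tool pointing down it reaches from about 0.425 to 1.025 m from the base axis. Payload 3.6 kg.
Tool frame: the origin (TCP) lies at the very end of the fingers, on their centre line; the grasp point (between the pads) lies 19 mm behind it (pinch_z is the distance from the TCP to the grasp point, in m); z points along the fingers, y is the line along which they close (so a half turn about z gives the same grasp; the last joint's range is limited). The gripper opens to 85 mm and grips with 20 to 120 N. Pads are 22 mm wide; open, the fingers measure 114 mm over their backs; the gripper's body (76 mm by 85 mm) begins 54 mm behind the grasp point. The pads swing forward as they close: fully open they stand 13 mm farther back than shut.
Start: joints at [1.147, 0.591, 0.048, 1.609, -0.033, 0.943, -0.034], TCP at [0.235, -0.686, 0.193] pointing down, gripper open.
Joint ranges: [-2.69, 2.69], [-0.47, 2.24], [-1.27, 1.36], [0.19, 2.51], [-1.53, 4.68], [0.08, 2.07], [-3.09, 3.09]. Speed limits (rad/s): [2.57, 2.57, 3.14, 3.14, 3.14, 3.14, 3.14].

### API

Orientations are given as a 3x3 rotation matrix whose columns are the frame's x, y, z axes.
In Python, from cell import * gives the robot as it stands. Calls block until the motion is done:
- move_ptp(position, orientation): joint-space move of the TCP to a pose.
- move_linear(position, frame=None, rate=0.15, max_force=None): straight line of the TCP; frame=None keeps the orientation; rate is the mean speed in m/s. With max_force (N) it stops when the force on the tool has changed by that much, and returns True; else False.
- movej(angles): joint-space move.
- command_gripper(opening, squeeze=None): finger opening in m; squeeze is the grip in N (None keeps the last); returns when the fingers have stopped.
- hold(seconds).
- solve_ik(position, orientation): joint angles nearest the present ones, or None.
- get_state(): the state.
- get_image(name): name is "scene" or "top" or "wrist"; returns the picture (400x640x3 uint8, blue, green, red); there is no depth.
- calibration(name): a dict with "K" (3x3 intrinsics, pixels), "k1" (the pictures are not rectified: a ray, as slopes to the right and down, at radius r is drawn at 1 + k1 r^2 times it, then the intrinsics apply), "view" (4x4, takes a point from world to camera coordinates); the wrist camera has in their place "T_tool_cam" (4x4, takes a point from camera to tool coordinates, whose origin is the TCP and whose axes are the flange's). Camera axes: x right, y down, z forward; pixel columns grow to the right and rows downward; lengths in m; the calibration is good to about 2 mm. A picture is of the moment at which its call begins: read the wrist's pose just before it. calibration takes no time and is no camera call.
A pose or a line that the arm cannot do raises MotionError and nothing moves.
- job_done(): hands the job in; it is judged then, once.
The state is a dict: "clock": time; "q": joint angles; "qd": joint speeds; "tau": joint torques, N m; "eef_pos": TCP position; "eef_rot": TCP orientation; "ft_force": force on the tool from outside, world axes, zero at the start; "wrist_torque": the same for the moment, N m; "finger_gap": finger opening in m; "grip_force": force on a finger pad.
Only numpy, scipy, OpenCV 4.12 (cv2) and the standard library are available. Lean on these libraries where they do the work, as an engineer would, in place of code of your own. Each camera call takes 0.05 s, during which the arm holds its last target. There are 200 camera calls.

## Working session

There is one attempt and no reset: what is moved stays moved. The work goes in short steps, each a Python script; the robot and the scene stay as the last script left them, time stands still between calls to the robot, and variables do not carry over. Pictures are saved under pics/ and viewed, at most 10 in all, crops included, and the job is handed in when it is done.

```bash
mkdir -p pics; ls; python3 - <<'E'
from cell import *
import cv2
for n in ("scene","top"):
    cv2.imwrite(f"pics/{n}0.png",get_image(n)); c=calibration(n); print(n,c)
print(calibration("wrist")); print(get_state()["clock"])
E
```

```text
pics
scene {'K': array([[373.12192912,   0.        , 321.36952886],
       [  0.        , 373.12192912, 197.09348471],
       [  0.        ,   0.        ,   1.        ]]), 'k1': -0.06414054658577054, 'view': array([[ 0.58394065,  0.81179222, -0.00259177, -0.31176265],
       [ 0.62467788, -0.45137942, -0.6372081 , -0.23812077],
       [-0.51845045,  0.37047269, -0.77068743,  1.52142576],
       [ 0.        ,  0.        ,  0.        ,  1.        ]])}
top {'K': array([[363.43421269,   0.        , 323.69217934],
       [  0.        , 363.43421269, 199.35865264],
       [  0.        ,   0.        ,   1.        ]]), 'k1': 0.01107552357941658, 'view': array([[ 0.02388668, -0.99955982,  0.0175951 , -0.02896919],
       [-0.99779736, -0.02492668, -0.06147425,  0.54015331],
       [ 0.06188578, -0.01608793, -0.99795357,  1.34940077],
       [ 0.        ,  0.        ,  0.        ,  1.        ]])}
{'K': array([[312.89064729,   0.        , 316.5498431 ],
       [  0.        , 312.89064729, 203.58325671],
       [  0.        ,   0.        ,   1.        ]]), 'k1': -0.0017357259169430768, 'T_tool_cam': array([[-1.51264412e-03, -9.61321851e-01, -2.75423331e-01,
         7.03077776e-02],
       [ 9.99998836e-01, -1.39907342e-03, -6.08817346e-04,
        -2.32683779e-04],
       [ 1.99931956e-04, -2.75423931e-01,  9.61322848e-01,
        -1.80118188e-01],
       [ 0.00000000e+00,  0.00000000e+00,  0.00000000e+00,
         1.00000000e+00]])}
0.1
```

View pics/scene0.png

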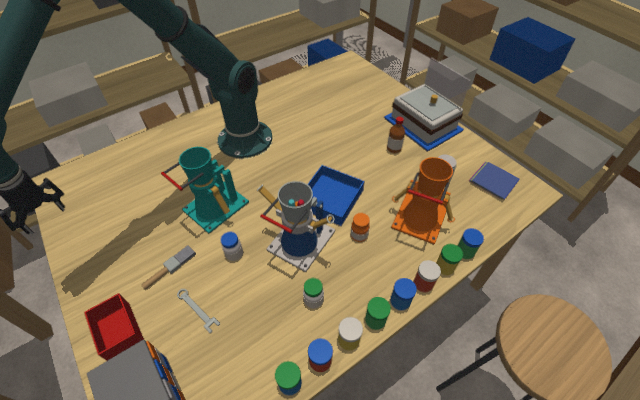

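View pics/top0.png

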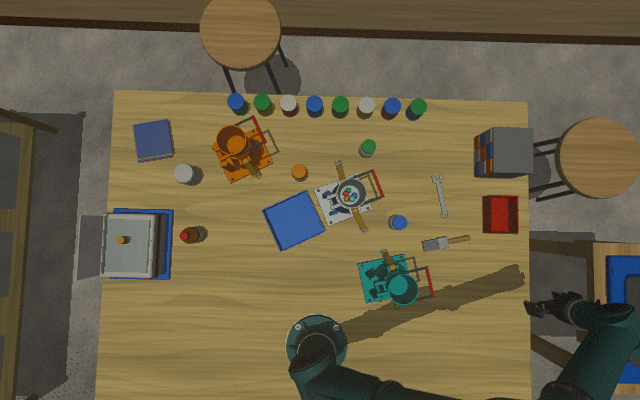

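The blue-coned pot stands at about (350,193) in the top view, with its red bar at (375,183), the tub at (294,220), and jars at (300,172), (369,148) and (398,222). The turquoise stand (385,280) and the orange one (240,150) are decoys. I'll enlarge both views.

```bash
python3 - <<'E'
import cv2,numpy as np
t=cv2.imread("pics/top0.png")[130:260,255:415]; s=cv2.imread("pics/scene0.png")[155:275,215:385]
t=cv2.resize(t,(800,650),interpolation=cv2.INTER_CUBIC); s=cv2.resize(s,(850,600),interpolation=cv2.INTER_CUBIC)
cv2.imwrite("pics/tc.png",t[:600]); cv2.imwrite("pics/sc.png",s[:,:800])
E
```

```text
(no output)
```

View pics/tc.png

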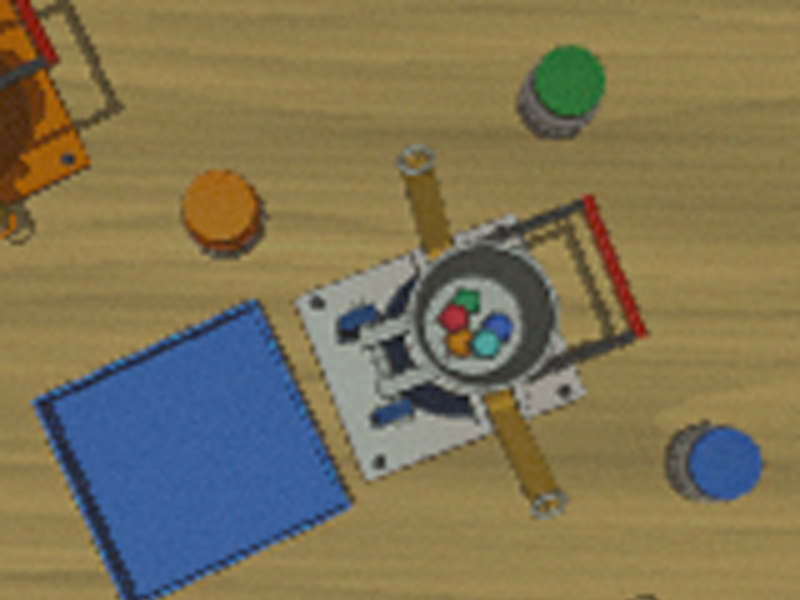

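View pics/sc.png

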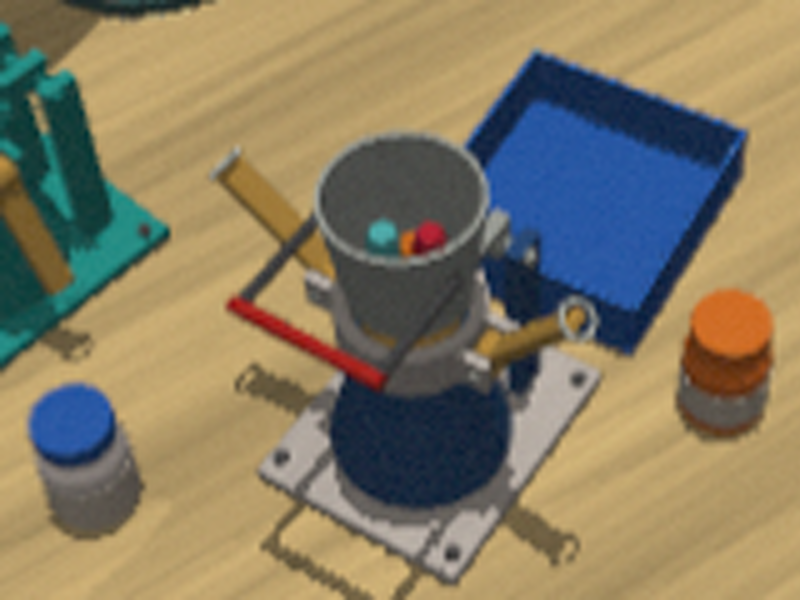

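```bash
cat > fit.py <<'E'
import numpy as np,cv2
from scipy.optimize import least_squares
from cell import calibration
def proj(n,P):
    c=calibration(n);V=c["view"];p=V[:3,:3]@P+V[:3,3];s=p[:2]/p[2];s=s*(1+c["k1"]*(s@s));return c["K"][:2,:2]@s+c["K"][:2,2]
def pix(n,X,Y):
    o=(255,130) if n=="top" else (215,155); return np.array([o[0]+(X+.5)/5-.5,o[1]+(Y+.5)/5-.5])
def tow(p,P):
    c,s=np.cos(p[2]),np.sin(p[2]); return np.array([p[0]+c*P[0]-s*P[1],p[1]+s*P[0]+c*P[1],P[2]])
def end(a,sg): e=a-1.1345; return np.array([sg*(.056+.09*np.cos(e)),0,.14+.09*np.sin(e)])
obs=[("top",588,198,[.049,-.092,.22]),("top",643,335,[-.049,-.092,.22]),("scene",233,305,[-.049,-.092,.22]),("scene",385,382,[.049,-.092,.22]),
("top",485,315,[0,0,.248]),("scene",401,197,[0,0,.248]),("top",548,503,'n'),("top",415,160,'f'),("scene",226,163,'n'),("scene",577,320,'f')]
def res(p):
    r=[]
    for n,X,Y,P in obs:
        if P=='n':P=end(p[3],-1)
        elif P=='f':P=end(p[4],1)
        r.append(proj(n,tow(p,np.array(P)))-pix(n,X,Y))
    return np.concatenate(r)
if __name__=="__main__":
    s=least_squares(res,[.5,-.1,.4,1.8,1.8],loss="soft_l1");print(s.x);print(res(s.x).reshape(-1,2).round(2))
    for n,X,Y in (("blue",725,463),("green",569,82),("orange",222,205)):
        q=least_squares(lambda a:proj("top",np.array([a[0],a[1],.088]))-pix("top",X,Y),[.5,0]).x
        c,sn=np.cos(s.x[2]),np.sin(s.x[2]);d=q-s.x[:2];print(n,q,"stand frame",c*d[0]+sn*d[1],-sn*d[0]+c*d[1])
    np.save("pose.npy",s.x)
E
python3 fit.py
```

```text
[ 0.548777   -0.09836275  0.40043591  1.81407883  2.04817572]
[[-0.76 -0.15]
 [-0.33  0.68]
 [-0.11  0.16]
 [-0.26  0.53]
 [-0.16  0.3 ]
 [ 0.04 -0.21]
 [ 0.15 -0.11]
 [ 0.07  0.48]
 [ 0.35  0.85]
 [-0.02  0.41]]
blue [ 0.46157829 -0.28680621] stand frame -0.15375951349841793 -0.13954413612867023
green [ 0.73282816 -0.17103654] stand frame 0.1411614030803878 -0.13867144163814069
orange [0.63708901 0.07612888] stand frame 0.14934605088108424 0.1262620252257609
```

```bash
cat > h.py <<'E'
import numpy as np
from cell import *
from fit import tow,end
p=np.load("pose.npy")
c,s=np.cos(p[2]),np.sin(p[2])
def R(sg,tilt=0):   # tool down; y along sg*stand y; tilt (rad) about stand y
    y=sg*np.array([-s,c,0]); z=np.array([0,0,-1.])
    if tilt: z=np.cos(tilt)*z+np.sin(tilt)*np.array([c,s,0])
    return np.column_stack([np.cross(y,z),y,z])
W=lambda x,y,z: tow(p,np.array([x,y,z]))
def bar(th,dz=0):   # TCP for the bar at pot angle th
    y0,z0=-.157,.07
    return W(0,.065+y0*np.cos(th)+z0*np.sin(th),.15-y0*np.sin(th)+z0*np.cos(th)-.019+dz)
def cam(a,sg,L=.065,gap=0.,half=.011):
    e=a-1.1345; n=np.array([-np.sin(e),np.cos(e)]); k=np.array([.056,.14])+L*np.array([np.cos(e),np.sin(e)])+(.005+gap)*n
    return W(sg*(k[0]-half*np.clip(e*4,-1,1)),0,k[1])
E
python3 - <<'E'
from h import *
print(get_state()["eef_rot"].round(2))
for sg in (1,-1):
    print("bar",sg)
    for th in (0,.6,1.2,1.8,2.5):
        q=solve_ik(bar(th),R(sg)); print(th,bar(th).round(3),None if q is None else np.round(q,2))
    for side,p3 in ((-1,p[3]),(1,p[4])):
        for a in (p3,1.1,.5,0): 
            q=solve_ik(cam(a,side),R(sg)); print("cam",side,round(a,2),cam(a,side).round(3),None if q is None else np.round(q,2))
E
```

```text
[[ 0.95  0.32 -0.  ]
 [ 0.32 -0.95  0.  ]
 [-0.   -0.   -1.  ]]
bar 1
0 [ 0.585 -0.183  0.201] [ 0.93  0.66 -1.07  1.83  0.66  1.06  1.57]
0.6 [ 0.559 -0.121  0.277] [ 0.89  0.49 -1.07  1.84  0.48  1.1   1.62]
1.2 [ 0.52  -0.031  0.303] [ 0.8   0.36 -1.07  1.91  0.36  1.08  1.56]
1.8 [0.483 0.057 0.268] [ 0.64  0.35 -1.07  2.02  0.37  0.98  1.36]
2.5 [0.458 0.116 0.169] [ 0.46  0.5  -1.07  2.16  0.61  0.83  0.98]
cam -1 1.81 [ 0.464 -0.134  0.185] [ 0.99  0.49 -1.07  2.12  0.57  0.86  1.55]
cam -1 1.1 [ 0.436 -0.146  0.143] [ 1.02  0.54 -1.07  2.2   0.69  0.79  1.46]
cam -1 0.5 [ 0.436 -0.146  0.105] [ 1.    0.63 -1.07  2.23  0.84  0.77  1.32]
cam -1 0 [ 0.458 -0.137  0.083] [ 0.96  0.7  -1.08  2.21  0.92  0.79  1.22]
cam 1 2.05 [ 0.623 -0.067  0.195] [ 0.73  0.69 -1.07  1.81  0.69  1.07  1.37]
cam 1 1.1 [ 0.662 -0.051  0.143] [ 0.66  0.81 -1.07  1.76  0.81  1.08  1.27]
cam 1 0.5 [ 0.661 -0.051  0.105] [ 0.66  0.87 -1.07  1.79  0.88  1.05  1.22]
cam 1 0 [ 0.64  -0.06   0.083] [ 0.69  0.88 -1.08  1.85  0.92  1.02  1.18]
bar -1
0 [ 0.585 -0.183  0.201] [ 0.29  0.44 -0.09  1.86  0.05  0
[... 206 characters left out ...]
1  0.91 -1.5 ]
2.5 [0.458 0.116 0.169] [-0.04  0.33 -0.38  2.17  0.2   0.67 -1.72]
cam -1 1.81 [ 0.464 -0.134  0.185] [ 0.27  0.3  -0.1   2.15  0.05  0.69 -1.03]
cam -1 1.1 [ 0.436 -0.146  0.143] [ 0.28  0.34 -0.07  2.23  0.04  0.57 -0.99]
cam -1 0.5 [ 0.436 -0.146  0.105] [ 0.26  0.41 -0.05  2.26  0.04  0.47 -0.99]
cam -1 0 [ 0.458 -0.137  0.083] [ 0.23  0.46 -0.04  2.24  0.04  0.44 -1.02]
cam 1 2.05 [ 0.623 -0.067  0.195] [ 0.12  0.47 -0.12  1.83  0.07  0.85 -1.2 ]
cam 1 1.1 [ 0.662 -0.051  0.143] [ 0.06  0.57 -0.08  1.79  0.06  0.78 -1.22]
cam 1 0.5 [ 0.661 -0.051  0.105] [ 0.05  0.61 -0.06  1.82  0.05  0.71 -1.21]
cam 1 0 [ 0.64  -0.06   0.083] [ 0.05  0.62 -0.05  1.88  0.04  0.65 -1.19]
```

```bash
python3 - <<'E'
from h import *
import cv2
s0=get_state(); move_linear([.235,-.686,.35],rate=.3)
move_ptp(bar(0,.09),R(-1)); command_gripper(.05,40)
hold(.2); st=get_state(); im=get_image("wrist"); cv2.imwrite("pics/w1.png",im)
print(st["clock"],st["eef_pos"],bar(0,.09),st["ft_force"],st["finger_gap"])
C=calibration("wrist");T=C["T_tool_cam"]
X=np.vstack([np.column_stack([st["eef_rot"],st["eef_pos"]]),[0,0,0,1]])@T
Xi=np.linalg.inv(X)
def pj(P):
    q=Xi[:3,:3]@P+Xi[:3,3];m=q[:2]/q[2];m*=1+C["k1"]*(m@m);return C["K"][:2,:2]@m+C["K"][:2,2]
for x in (-.049,0,.049): print(x,pj(W(x,-.092,.22)).round(1))
print("rim centre",pj(W(0,0,.248)).round(1),"px per mm y", pj(W(0,-.091,.22))-pj(W(0,-.092,.22)))
E
```

```text
3.6167 [ 0.58466897 -0.18301964  0.29100453] [ 0.58464042 -0.18308474  0.291     ] [-0.84892795  0.58083727  0.55900214] 0.04979128432686557
-0.049 [317.1 255.6]
0 [317.  201.8]
0.049 [317.  142.1]
rim centre [194.1 212. ] px per mm y [-1.19976128  0.00151084]
```

View pics/w1.png

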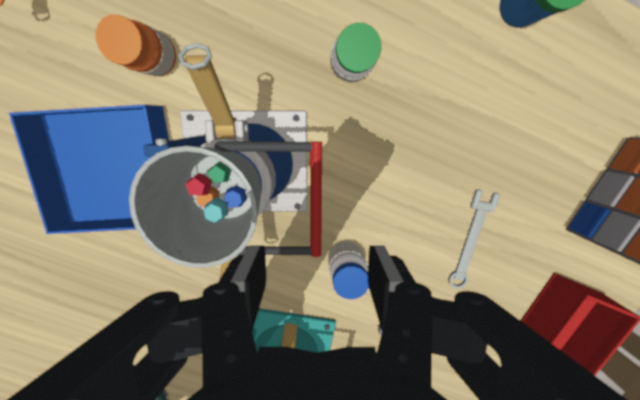

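The wrist view shows the red bar running from (317,142) to (316,256), as predicted to within 1 px, so the fit is good. Next I grip the bar and tip the pot.

```bash
python3 - <<'E'
from h import *
import cv2
move_linear(bar(0),rate=.1)
command_gripper(.0,40); st=get_state(); print(st["clock"],st["finger_gap"],st["ft_force"].round(1))
for th in np.linspace(0,2.46,17)[1:]:
    hit=move_linear(bar(th),rate=.1,max_force=40); st=get_state()
    print(round(th,2),hit,st["ft_force"].round(1),round(st["finger_gap"],4),round(st["clock"],1))
    if hit: break
hold(.5); cv2.imwrite("pics/s2.png",cv2.resize(get_image("scene")[140:280,200:400],(800,560))); st=get_state(); print(st["clock"],st["eef_pos"],bar(2.46),st["ft_force"])
E
```

```text
5.25 7.577012275169377e-05 [-0.5  0.6  0.3]
0.15 False [ 0.3 -0.1 -0.5] 0.0 5.7
0.31 False [ 0.1 -0.3 -0.3] 0.0001 6.1
0.46 False [-0.  -0.4  0.2] -0.0001 6.5
0.62 False [ 0.1 -0.7 -0.1] 0.0002 6.9
0.77 False [-0.1  0.4  0.2] -0.0002 7.3
0.92 False [-0.7 -1.1  0.6] 0.0 7.8
1.08 False [ 0.5 -0.6 -0.2] -0.0004 8.2
1.23 False [-0.4 -0.5  0. ] 0.0002 8.6
1.38 False [ 0.1  0.1 -1.1] 0.0001 9.0
1.54 False [-0.2 -0.3 -0.7] -0.0001 9.4
1.69 False [ 0.3 -0.3  1.1] -0.0001 9.8
1.84 False [ 0.5  0.  -0.2] 0.0001 10.2
2.0 False [-0.6 -0.5  0.7] 0.0002 10.7
2.15 False [ 0.2  0.6 -0.6] 0.0001 11.1
2.31 False [0.7 0.4 0. ] -0.0001 11.5
2.46 False [-0.3 -0.6  0.3] 0.0 11.9
12.4667 [0.4587765  0.11435176 0.17563452] [0.45871939 0.11438491 0.17555489] [ 0.47907799 -1.29047635  0.05328392]
```

View pics/s2.png

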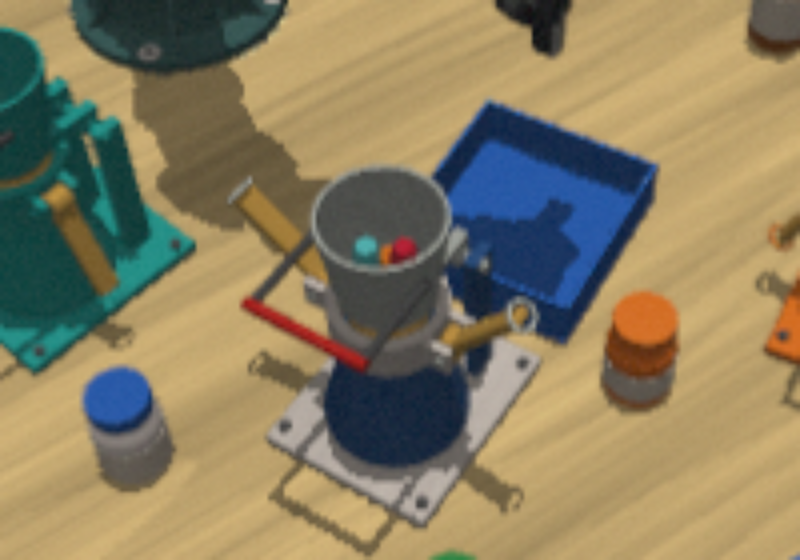

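The gap read zero, so the fingers closed without the bar; the picture shows the pot still upright with the bar at (305,335) in the crop. I go back, descend, and look before closing.

```bash
python3 - <<'E'
from h import *
import cv2
q=get_state()["eef_pos"]; move_linear([q[0],q[1],.34],rate=.4); command_gripper(.05,40)
move_linear(bar(0,.12),rate=.35); print(move_linear(bar(0),rate=.15,max_force=20)); st=get_state()
print(st["clock"],st["eef_pos"],bar(0),st["finger_gap"],st["ft_force"].round(1))
w=get_image("wrist"); t=get_image("scene")
cv2.imwrite("pics/s3.png",np.vstack([cv2.resize(w[60:380,120:520],(500,300)),cv2.resize(t[150:270,220:420],(500,300))]))
E
```

```text
False
15.5833 [ 0.58553431 -0.18287723  0.20203736] [ 0.58464042 -0.18308474  0.201     ] 0.050155867791930056 [ 0.4 -0.6  0.2]
```

View pics/s3.png

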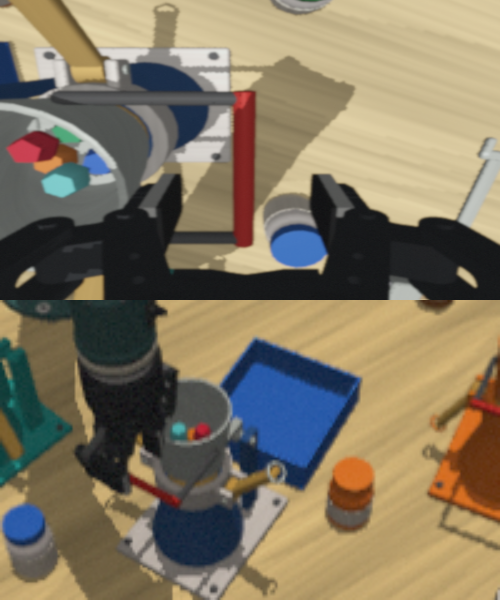

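The lower picture shows the hand at the bar; the upper one shows the bar at (245,95)-(243,245), between the fingers. I check its height numerically by colour segmentation.

```bash
cat > chk.py <<'E'
from h import *
import cv2
def red(im):
    b,g,r=[im[...,i].astype(int) for i in range(3)]; m=((r>90)&(g<60)&(b<70)).astype(np.uint8)
    n,l,st,ce=cv2.connectedComponentsWithStats(m)
    return [(st[i].tolist(),ce[i].round(1).tolist()) for i in range(1,n) if st[i][4]>150]
def pj(st):
    C=calibration("wrist"); Xi=np.linalg.inv(np.vstack([np.column_stack([st["eef_rot"],st["eef_pos"]]),[0,0,0,1]])@C["T_tool_cam"])
    def f(P):
        q=Xi[:3,:3]@P+Xi[:3,3];m=q[:2]/q[2];m*=1+C["k1"]*(m@m);return C["K"][:2,:2]@m+C["K"][:2,2]
    return f
E
python3 - <<'E'
from chk import *
print(red(cv2.imread("pics/w1.png")))
st=get_state(); im=get_image("wrist"); cv2.imwrite("pics/raw2.png",im); print(red(im)); f=pj(st)
for dz in (0,-.01,-.02):
    print(dz,[f(W(x,-.092,.22+dz)).round(1).tolist() for x in (-.049,.049)], "TCP",f(st["eef_pos"]).round(1))
E
```

```text
[([130, 25, 19, 41, 229], [142.6, 49.1]), ([611, 139, 29, 33, 613], [627.7, 156.1]), ([311, 143, 11, 113, 1023], [315.7, 203.0]), ([194, 174, 22, 20, 191], [204.6, 183.3]), ([617, 178, 23, 37, 484], [631.3, 198.5]), ([624, 232, 16, 29, 247], [634.0, 247.8]), ([522, 274, 36, 47, 195], [539.3, 296.5]), ([551, 294, 89, 82, 1388], [589.4, 323.8])]
[([73, 0, 22, 51, 265], [87.7, 27.2]), ([306, 157, 17, 166, 2410], [314.3, 240.9]), ([128, 200, 40, 32, 561], [153.3, 214.0]), ([564, 305, 55, 49, 346], [585.2, 327.4]), ([608, 346, 32, 42, 348], [624.3, 367.6])]
0 [[316.5, 320.7], [316.2, 158.4]] TCP [317.1 232.8]
-0.01 [[316.4, 310.7], [316.2, 156.0]] TCP [317.1 232.8]
-0.02 [[316.4, 301.7], [316.2, 153.8]] TCP [317.1 232.8]
```

The bar's height fits. The fingertips, though, appear in the wrist picture at about (266,247) and (370,252), which puts them some 40 mm behind the stated TCP. I check this by touch: shut the fingers and lower them onto the bar.

```bash
python3 - <<'E'
from chk import *
move_linear(bar(0,.04),rate=.3); command_gripper(0,40)
hit=move_linear(bar(0,-.03),rate=.04,max_force=6); st=get_state(); print(hit,st["eef_pos"],st["ft_force"].round(1),st["clock"],st["finger_gap"])
cv2.imwrite("pics/raw3.png",get_image("wrist"));cv2.imwrite("pics/raw3s.png",get_image("scene"))
E
```

```text
True [ 0.58452122 -0.18308989  0.18618932] [-0.9 -0.   6.1] 17.8083 6.846444712679363e-05
```

```bash
python3 - <<'E'
import cv2,numpy as np
w=cv2.imread("pics/raw3.png");t=cv2.imread("pics/raw3s.png")
cv2.imwrite("pics/v3.png",np.hstack([cv2.resize(w[100:400,180:460],(400,428)),cv2.resize(t[140:247,230:330],(400,428),interpolation=cv2.INTER_CUBIC)]))
E
```

```text
(no output)
```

View pics/v3.png

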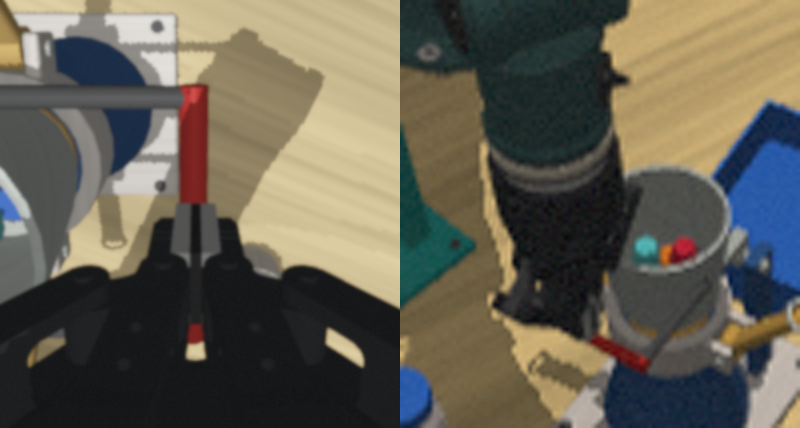

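The picture shows the closed fingertips resting on the bar at (195,205) in the left half. The real tips are therefore 39 mm short of the reported TCP, and I correct for that and redo the grasp.

```bash
sed -i 's/^W=.*/W=lambda x,y,z: tow(p,np.array([x,y,z]))\nOFF=.039  # real fingertips lie 39 mm behind the reported TCP/; s/-.019+dz)/-.019-OFF+dz)/; s/,0,k\[1\])/,0,k[1]-OFF)/' h.py
python3 - <<'E'
from chk import *
for sd in (-1,1):
    for a in (1.8,1.1,.5,-.1): assert solve_ik(cam(a,sd),R(-1)) is not None
for th in np.linspace(0,2.5,9): assert solve_ik(bar(th),R(-1)) is not None
move_linear(bar(0,.06),rate=.2); command_gripper(.05,50)
print(move_linear(bar(0),rate=.12,max_force=15))
command_gripper(.0,50); st=get_state(); print(st["clock"],st["finger_gap"],st["grip_force"],st["ft_force"].round(1))
assert st["finger_gap"]>.006
for th in np.linspace(0,2.46,17)[1:]:
    hit=move_linear(bar(th),rate=.1,max_force=40); st=get_state()
    print(round(th,2),hit,st["ft_force"].round(1),round(st["finger_gap"],4),round(st["clock"],1))
    if hit: break
hold(.5); im=get_image("scene");cv2.imwrite("pics/raw4.png",im); cv2.imwrite("pics/s4.png",cv2.resize(im[120:270,210:410],(800,600)))
E
```

```text
True
19.7333 0.008120504325612184 48.65237653255463 [-0.3  0.3 -0.4]
0.15 False [-3.9 -1.4 -1.2] 0.0081 20.1
0.31 False [-5.2 -2.3  1.7] 0.0083 20.6
0.46 False [-4.6 -3.8  2.4] 0.0081 21.0
0.62 False [-5.8 -4.1  6.2] 0.0081 21.4
0.77 False [-6.5 -4.2  9. ] 0.0083 21.8
0.92 False [-6.7 -5.9 13. ] 0.0081 22.2
1.08 False [-7.3 -4.  12.2] 0.0082 22.6
1.23 False [-7.8 -1.6  9. ] 0.0079 23.1
1.38 False [-5.7 -1.3  6.4] 0.0082 23.5
1.54 False [-6.3  1.8  4.9] 0.0078 23.9
1.69 False [-6.6  2.8  4.1] 0.0078 24.3
1.84 False [-5.3  4.4 -0.2] 0.0081 24.7
2.0 False [-3.7  4.  -1.4] 0.0085 25.1
2.15 False [-3.7  3.8 -1.9] 0.008 25.6
2.31 False [-3.9  3.7 -1.4] 0.0079 26.0
2.46 False [-4.6  5.  -3.2] 0.008 26.4
```

View pics/s4.png

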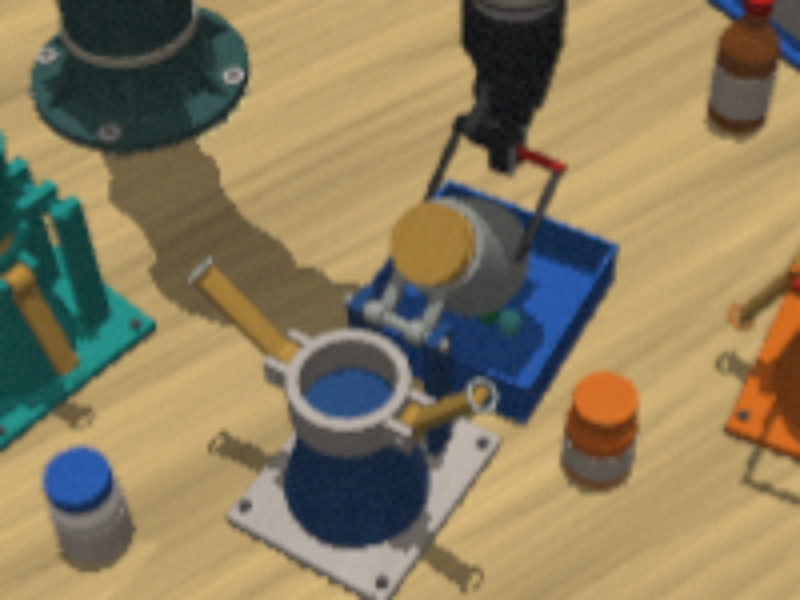

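The pot is tipped over the tub and glass can be seen in the tub at (510,320). I press on to the stop, come back to 1.65 rad and view the tub.

```bash
python3 - <<'E'
from chk import *
print(move_linear(bar(2.5),rate=.08,max_force=20)); hold(.3)
for th in np.linspace(2.46,1.65,6): move_linear(bar(th),rate=.12,max_force=40)
hold(.2); st=get_state(); print(st["clock"],st["finger_gap"],st["ft_force"].round(1))
t=get_image("top");s_=get_image("scene");cv2.imwrite("pics/raw5.png",t)
cv2.imwrite("pics/v5.png",np.hstack([cv2.resize(t[180:260,255:335],(400,400)),cv2.resize(s_[140:240,280:380],(400,400))]))
E
```

```text
False
29.85 0.00797657717120228 [-7.4  1.5 10.1]
```

View pics/v5.png

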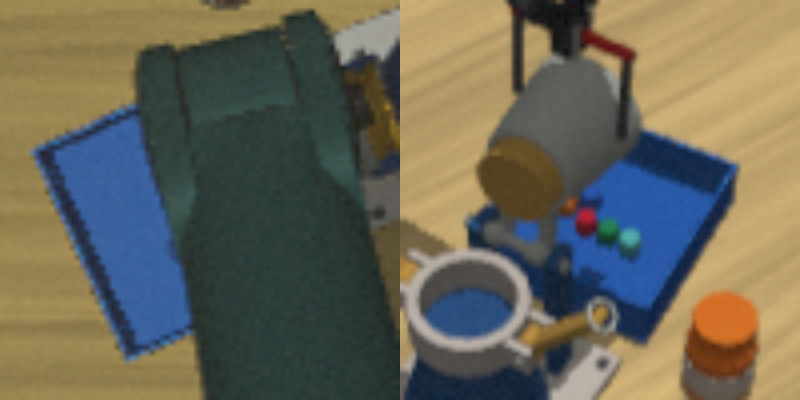

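Four chunks lie in a row in the tub at (570,205), (587,222), (608,231) and (629,241). The blue one isn't seen, either hidden by the pot or blue on blue. I swing the pot back and check its inside with the wrist camera numerically.

```bash
python3 - <<'E'
from chk import *
for th in np.linspace(1.65,0,12)[1:]: 
    if move_linear(bar(th),rate=.12,max_force=45): print("hit",th);break
print(move_linear(bar(-.04),rate=.05,max_force=22)); st=get_state()
print(st["clock"],st["eef_pos"]-bar(0),st["finger_gap"],st["ft_force"].round(1))
command_gripper(.05); move_linear(bar(0,.09+OFF),rate=.25); hold(.1)
st=get_state(); im=get_image("wrist"); cv2.imwrite("pics/raw6.png",im); f=pj(st); print(red(im)[:4]); print([f(W(x,-.092,.22)).round(1).tolist() for x in (-.049,.049)])
def inside(im):
    m=np.zeros(im.shape[:2],np.uint8); a=np.linspace(0,6.28,40)
    cv2.fillPoly(m,[np.array([f(W(.038*np.cos(t),.038*np.sin(t),.248)) for t in a]).astype(np.int32)],1)
    hsv=cv2.cvtColor(im,cv2.COLOR_BGR2HSV); k=(m>0)&(hsv[...,1]>110)&(hsv[...,2]>60)
    return m.sum(),k.sum(),np.histogram(hsv[...,0][k],bins=[0,15,35,70,95,110,130,180])[0]
print("before",inside(cv2.imread("pics/w1.png"))); print("now",inside(im))
E
```

```text
True
34.1917 [-0.00037019  0.00133558 -0.00165015] 0.008358637760683244 [-2.3 -0.1  7.4]
[([133, 20, 19, 42, 242], [144.6, 44.9]), ([620, 137, 20, 33, 368], [632.4, 156.9]), ([308, 141, 12, 118, 1121], [313.5, 203.6]), ([626, 187, 14, 24, 196], [634.4, 200.8])]
[[319.2, 254.1], [319.4, 139.2]]
before (np.uint64(7945), np.int64(1248), array([158,  67,   0, 330, 174, 136, 383]))
now (np.uint64(7945), np.int64(0), array([0, 0, 0, 0, 0, 0, 0]))
```

The pot is empty inside, but the bar looks about 8 mm high (roughly 0.05 rad), so the pot isn't fully seated. I press it down with shut fingers; the seated bar gave contact at z = 0.186.

```bash
python3 - <<'E'
from chk import *
command_gripper(0); 
a=move_linear(W(0,-.092,.26-OFF),rate=.2)
for F in (15,25):
    hit=move_linear(W(0,-.092,.205-OFF),rate=.04,max_force=F); st=get_state(); print(F,hit,st["eef_pos"][2],st["ft_force"].round(1))
move_linear(bar(0,.09+OFF),rate=.3); hold(.1); st=get_state(); im=get_image("wrist"); f=pj(st)
print(st["clock"],[r for r in red(im) if 280<r[1][0]<350]); print([f(W(x,-.092,.22)).round(1).tolist() for x in (-.049,.049)])
E
```

```text
15 True 0.18610697377439525 [-2.1  0.2  7.3]
25 True 0.1861183455419928 [-1.8 -0.1  7.1]
38.2833 [([312, 141, 12, 101, 984], [317.3, 195.4])]
[[318.7, 254.4], [318.8, 140.1]]
```

The pot is seated again (contact at z = 0.1861, bar back at its first place). Now the cam arms, in turns.

```bash
cat > push.py <<'E'
from chk import *
def push(sg,a0,a1,L=.065,final=False):
    start=cam(a0,sg,L,.02); up=start.copy(); up[2]=max(.30-OFF,start[2])
    q=get_state()["eef_pos"]
    if q[2]<up[2]-.01: move_linear([q[0],q[1],up[2]],rate=.35)
    move_linear(up,rate=.35); move_linear(start,rate=.25)
    n=max(2,int(np.ceil((a0-a1)/.2)))
    for a in np.linspace(a0,a1,n+1):
        hit=move_linear(cam(a,sg,L,-.002),rate=.08,max_force=30); st=get_state()
        print(sg,round(a,2),hit,st["ft_force"].round(1),round(st["clock"],1))
        if hit: break
    if final and not hit:
        hit=move_linear(cam(a1-.15,sg,L,-.004),rate=.05,max_force=22); st=get_state(); print("final",hit,st["ft_force"].round(1),(st["eef_pos"]-cam(0,sg,L)).round(4))
    q=get_state()["eef_pos"]; move_linear(q+sg*.006*np.array([c,s,0]),rate=.1)
E
python3 - <<'E'
from push import *
push(-1,p[3],.95)
push(1,p[4],.95)
E
```

```text
-1 1.81 False [0.1 0.3 0.4] 39.8
-1 1.64 False [0.7 0.9 1.1] 40.1
-1 1.47 False [-0.8  0.4  0. ] 40.4
-1 1.3 False [-0.1 -0.1  0.2] 40.7
-1 1.12 False [-0.   0.1  0.2] 41.0
-1 0.95 False [-0.  -0.1  0.9] 41.4
1 2.05 False [-0.4  0.8  0.4] 43.9
1 1.87 False [-0.9 -0.5 -0.1] 44.2
1 1.68 False [-0.4  0.4  0.2] 44.5
1 1.5 False [-0.1  0.4 -0.1] 44.8
1 1.32 False [-0.3  0.3  0.1] 45.1
1 1.13 False [ 0.5  0.6 -1. ] 45.5
1 0.95 False [ 0.7  0.7 -0.1] 45.8
```

```bash
grep -n OFF h.py; python3 - <<'E'
from chk import *
from fit import proj
q=get_state()["eef_pos"]; print(q,cam(.95,1)); move_linear([q[0],q[1],.30],rate=.4); move_linear(bar(0,.13),rate=.4)
ims={n:get_image(n) for n in("scene","top")}; 
for n in ims: cv2.imwrite(f"pics/raw7{n}.png",ims[n])
print(get_state()["clock"])
# score each arm angle by brass-colour fraction along its middle line
for n in ims:
    for ref in (cv2.imread(f"pics/{n}0.png"),ims[n]):
        hsv=cv2.cvtColor(ref,cv2.COLOR_BGR2HSV)
        for sg in(-1,1):
            sc=[]
            for a in np.arange(0,2.21,.1):
                v=[]
                for L in np.linspace(.03,.085,12):
                    e=a-1.1345; P=W(sg*(.056+L*np.cos(e)),0,.14+L*np.sin(e)); u=np.round(proj(n,P)).astype(int); h=hsv[u[1],u[0]]; v.append((12<=h[0]<=24)&(h[1]>135))
                sc.append(int(10*np.mean(v)))
            print(n,sg,sc)
E
```

```text
11:OFF=.039  # real fingertips lie 39 mm behind the reported TCP
14:    return W(0,.065+y0*np.cos(th)+z0*np.sin(th),.15-y0*np.sin(th)+z0*np.cos(th)-.019-OFF+dz)
17:    return W(sg*(k[0]-half*np.clip(e*4,-1,1)),0,k[1]-OFF)
[ 0.67340146 -0.0447165   0.09131524] [ 0.66750943 -0.04810246  0.09399056]
47.375
scene -1 [0, 0, 0, 0, 0, 0, 0, 0, 0, 0, 0, 0, 0, 0, 0, 1, 8, 8, 9, 8, 8, 6, 3]
scene 1 [0, 0, 0, 0, 0, 0, 0, 0, 0, 0, 0, 0, 0, 0, 0, 0, 0, 0, 0, 0, 7, 8, 5]
scene -1 [0, 0, 0, 0, 0, 0, 2, 2, 8, 8, 8, 6, 3, 0, 0, 0, 0, 0, 0, 0, 0, 0, 0]
scene 1 [0, 0, 0, 0, 0, 2, 5, 10, 10, 10, 10, 10, 5, 2, 1, 0, 0, 0, 0, 0, 0, 0, 0]
top -1 [10, 10, 9, 9, 9, 9, 9, 8, 7, 7, 6, 7, 7, 7, 6, 6, 8, 8, 9, 10, 10, 10, 10]
top 1 [7, 7, 5, 6, 5, 5, 5, 5, 6, 5, 5, 5, 5, 5, 5, 5, 6, 5, 7, 7, 10, 9, 10]
top -1 [10, 10, 10, 10, 10, 10, 10, 10, 10, 10, 10, 9, 9, 9, 10, 10, 10, 10, 10, 10, 10, 10, 9]
top 1 [10, 10, 10, 10, 10, 10, 10, 10, 10, 10, 10, 10, 9, 10, 10, 10, 10, 10, 10, 10, 10, 10, 10]
```

Scene scoring puts both arms at about 0.9 rad, below level. Now I bring both home.

```bash
cat > score.py <<'E'
from chk import *
from fit import proj
def score():
    for n in ("scene",):
        hsv=cv2.cvtColor(get_image(n),cv2.COLOR_BGR2HSV)
        for sg in(-1,1):
            sc=[]
            for a in np.arange(-.2,1.3,.1):
                v=[]
                for L in np.linspace(.03,.085,12):
                    e=a-1.1345; P=W(sg*(.056+L*np.cos(e)),0,.14+L*np.sin(e)); u=np.round(proj(n,P)).astype(int); h=hsv[u[1],u[0]]; v.append((12<=h[0]<=24)&(h[1]>135))
                sc.append(int(10*np.mean(v)))
            print(n,sg,sc)
E
python3 - <<'E'
from push import *
from score import score
push(-1,.98,0,final=True); push(1,.98,0,final=True)
q=get_state()["eef_pos"]; move_linear([q[0],q[1],.30],rate=.35); move_linear(bar(0,.13),rate=.4); score(); print(get_state()["clock"])
st=get_state(); im=get_image("wrist"); f=pj(st)
print([r for r in red(im) if 280<r[1][0]<350]); print([f(W(x,-.092,.22)).round(1).tolist() for x in (-.049,.049)])
E
```

```text
-1 0.98 False [ 0.1 -0.2  0.1] 49.1
-1 0.78 False [ 0.3 -0.2  0.5] 49.5
-1 0.59 False [-0.2  0.1 -0.1] 49.8
-1 0.39 False [ 0.9 -0.1 -0.2] 50.1
-1 0.2 False [-0.  -0.7  0. ] 50.4
-1 0.0 False [-2.6 -2.   1.7] 50.7
final True [-2.  -1.8  1.4] [-0.0003  0.0004 -0.0028]
1 0.98 False [-1.3  0.2  0.3] 53.9
1 0.78 False [ 1.   0.4 -0. ] 54.2
1 0.59 False [ 0.4 -0.3  0.3] 54.5
1 0.39 False [ 0.5  0.3 -0.9] 54.8
1 0.2 False [-0.3  0.2 -0.1] 55.1
1 0.0 False [ 3.7  1.3 -0.3] 55.5
final False [11.6  6.1  7.3] [-0.0008 -0.0005 -0.0011]
scene -1 [0, 0, 5, 0, 0, 0, 0, 0, 0, 0, 0, 0, 0, 0, 0]
scene 1 [7, 10, 10, 9, 5, 1, 0, 0, 0, 0, 0, 0, 0, 0, 0]
57.5917
[([313, 139, 11, 104, 1003], [317.8, 192.4])]
[[319.3, 252.7], [319.0, 138.5]]
```

```bash
python3 -c "
from cell import *
print(get_state()['ft_force'].round(1)); print(job_done())"
```

```text
[-0.1  0.2  0. ]
the job is handed in; nothing more can be done
None
```

I handed the job in at about 58 s with the pot emptied and seated and both cam arms home. Four chunks were seen in the tub; the blue one never was, though the pot was empty. I have no verdict.

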